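# Set out the samples, then hold the spring pusher back for reloading

### The arm

A 6-joint arm with a two-finger parallel gripper is mounted at the origin on the work surface. World frame = base frame: x ahead of the robot, y to its left, z up, the work surface at z = 0. Lengths are in m, angles in degrees, forces in N, time in s.
With the tool pointing down it reaches from about 0.325 to 0.85 m from the base axis. Payload 15.5 kg.
Tool frame: the origin (TCP) lies at the very end of the fingers, on their centre line; the grasp point (between the pads) lies arm.grip_depth behind it (arm.grip_depth is the distance from the TCP to the grasp point, in m); z points along the fingers, y is the line along which they close (so a half turn about z gives the same grasp; the last joint's range is limited). The gripper opens to 91 mm and grips with 3 to 60 N. Pads are 32 mm wide; open, the fingers measure 118 mm over their backs; the gripper's body (76 mm by 178 mm) begins 60 mm behind the grasp point.
Start: joints at [-80.071, 28.281, 77.091, -0, 74.628, -5.472], TCP at [0.166, -0.603, 0.214] pointing down, gripper open.
Joint ranges: [-166.48, 166.48], [-47.26, 123.95], [12.59, 153.08], [-70.14, 250.14], [6.76, 159.57], [-176.63, 176.63]. Speed limits (degrees/s): [108.29, 108.29, 147.25, 172.46, 172.46, 172.46].

### API

Orientations are given as a 3x3 rotation matrix whose columns are the frame's x, y, z axes.
In Python, from rig import arm gives the robot as it stands. Calls block until the motion is done:
- arm.move_to(position, orientation): joint-space move of the TCP to a pose.
- arm.move_l(position, orientation=None, feed=0.15): straight line of the TCP; orientation=None keeps the orientation; feed is the mean speed in m/s.
- arm.move_joints(angles): joint-space move.
- arm.grip(opening): finger opening in m; the grip force is fixed at half the most; returns when the fingers have stopped.
- arm.sleep(seconds).
- arm.solve_ik(position, orientation): joint angles nearest the present ones, or None.
- arm.snapshot(name): name is "scene" or "top" or "wrist"; returns the picture (384x512x3 uint8, red, green, blue); there is no depth.
- arm.get_calibration(name): a dict with "intrinsics" (3x3 intrinsics, pixels), "cam_to_world" (4x4, takes a point from camera to world coordinates). Camera axes: x right, y down, z forward; pixel columns grow to the right and rows downward; lengths in m; the calibration is good to about 2 mm. A picture is of the moment at which its call begins: read the wrist's pose just before it. get_calibration takes no time and is no camera call; for the wrist camera it gives the pose at the moment of the call.
A pose or a line that the arm cannot do raises arm.Unreachable and nothing moves.
- arm.sign_off(): hands the job in; it is judged then, once.
Readings, each from a call of its own:
- arm.current_t(): time.
- arm.current_joint_positions(): joint angles.
- arm.current_dq(): joint speeds.
- arm.current_tau(): joint torques, N m.
- arm.current_ee_pos(): TCP position.
- arm.current_tool_rot(): TCP orientation.
- arm.current_force(): force on the tool from outside, world axes, zero at the start.
- arm.current_torque(): the same for the moment, N m.
- arm.current_width(): finger opening in m.
- arm.current_grasp_force(): force on a finger pad.
Only numpy, scipy, OpenCV 4.12 (cv2) and the standard library are available. Lean on these libraries where they do the work, as an engineer would, in place of code of your own. Each camera call takes 0.05 s, during which the arm holds its last target. There are 200 camera calls.

### The job

Get the counter display of confetti tubes ready for refilling: stand each of the three loose sample tubes (short, middle, tall) upright and fully down in the well in front of its own size's lane; two lanes show their size by their stock, and the sold-out lane is the middle size's. Then take the sold-out lane's spring-loaded pusher by its pull tab, draw it back until the tab is level with the two black load-line ticks on the lane's walls, and finish still holding it there, so that I can drop the new tubes in. Leave the stock in the other lanes and everything else on the counter where it is.

Things in the scene. Friction and masses are not known exactly. Their poses are not given: they have to be found in the camera images.
- sample_short_centre (a point): centre (half-way up, 30 mm above its foot) of the short sample: a loose upright closed cardboard tube of confetti with a white lid, 36 mm in diameter, 60 mm tall, 30 to 80 g; its z axis is the tube's axis. It starts standing on the counter to the right of the display
- well_short (a point): floor centre, 12 mm above the counter, of the short tubes' sample well: a round hole 40 mm across, 14 mm deep, bevelled to 46 mm, in a white block at the customers' end of its lane. x: along the lane to the customers (away from the robot), y: across, z up. Wells are 78 mm apart; 30 mm behind each (-x) is a clear stop, top 46 mm above the counter, so fingers have room along y, not x
- sample_middle_centre (a point): centre (half-way up, 40 mm above its foot) of the middle sample: a loose upright closed cardboard tube of confetti with a white lid, 36 mm in diameter, 80 mm tall, 30 to 80 g; its z axis is the tube's axis. It starts standing on the counter to the right of the display
- well_middle (a point): floor centre, 12 mm above the counter, of the middle tubes' sample well: a round hole 40 mm across, 14 mm deep, bevelled to 46 mm, in a white block at the customers' end of its lane (the sold-out one). x: along the lane to the customers (away from the robot), y: across, z up. Wells are 78 mm apart; 30 mm behind each (-x) is a clear stop, top 46 mm above the counter, so fingers have room along y, not x
- sample_tall_centre (a point): centre (half-way up, 50 mm above its foot) of the tall sample: a loose upright closed cardboard tube of confetti with a white lid, 36 mm in diameter, 100 mm tall, 30 to 80 g; its z axis is the tube's axis. It starts standing on the counter to the right of the display
- well_tall (a point): floor centre, 12 mm above the counter, of the tall tubes' sample well: a round hole 40 mm across, 14 mm deep, bevelled to 46 mm, in a white block at the customers' end of its lane. x: along the lane to the customers (away from the robot), y: across, z up. Wells are 78 mm apart; 30 mm behind each (-x) is a clear stop, top 46 mm above the counter, so fingers have room along y, not x
- pull_tab_middle (a point): finger grip of the sold-out lane's pusher, 18 mm below the tab's top: an upright grey tab 8 mm thick along the lane (x), 24 mm wide (y), top 94 mm above the counter; side walls 44 mm apart reach 44 mm up. 40 mm free before the tab (then the paddle, top 77 mm up), nothing behind it. Axes as the wells'. It rides on the pusher, which starts fully forward
- load_line_middle (a point): the load line of the sold-out lane: the middle between two small black ticks, one on top of either side wall, 44 mm above the counter. The pusher is at the load line when the middle of its pull tab is level with the ticks along the lane (x); three tubes then fit before it. From the start the tab must come 114 mm towards the robot's end of the lane. Axes as those of the wells
- pusher_middle (a joint): how far the sold-out lane's pusher stands back from its foremost rest, m: 0 at rest against the front stop, 0.114 at the load line, 0.138 at its end stop. A spring always draws it forward, about 5 N at rest and 8 N at the load line; it runs back when let go
- paddle_middle: the moving moulding of that pusher: the pull tab, and 45 mm before it an upright paddle 40 mm wide with a spring drum low down between them; origin on the lane floor under the tab, axes as those of the wells
- stock_short_1: short stock tube (60 mm tall, 36 mm across) standing in the short tubes' lane, number 1 from the front, pressed forward by that lane's own pusher; to be left alone; origin under its foot
- stock_short_2: short stock tube (60 mm tall, 36 mm across) standing in the short tubes' lane, number 2 from the front, pressed forward by that lane's own pusher; to be left alone; origin under its foot
- stock_short_3: short stock tube (60 mm tall, 36 mm across) standing in the short tubes' lane, number 3 from the front, pressed forward by that lane's own pusher; to be left alone; origin under its foot
- stock_tall_1: tall stock tube (100 mm tall, 36 mm across) standing in the tall tubes' lane, number 1 from the front, pressed forward by that lane's own pusher; to be left alone; origin under its foot
- stock_tall_2: tall stock tube (100 mm tall, 36 mm across) standing in the tall tubes' lane, number 2 from the front, pressed forward by that lane's own pusher; to be left alone; origin under its foot
- ribbon_spool: small ribbon spool lying flat, 56 mm across, 22 mm high; bystander, to be left alone; origin under its middle
- bell: steel counter bell, 72 mm across, 53 mm high; bystander, to be left alone; origin under its middle
- carton: open cardboard delivery carton, 130 x 130 x 75 mm, one flap out; bystander, to be left alone; origin under its middle
- tape_dispenser: black desk tape dispenser, 150 x 55 x 84 mm; bystander, to be left alone; origin under its middle
- gift_boxes: two stacked gift boxes, 114 x 114 mm, 106 mm high; bystander, to be left alone; origin under its middle
- box_cutter: closed box cutter lying flat, 150 x 26 x 17 mm; bystander, to be left alone; origin under its middle
Mind the look-alikes: they are no part of the job. Leave any purple or turquoise look-alike of the part that bears sample_short_centre alone.

How it is judged:
By the outcome, as a careful person would: the job done as asked, in the order asked, and still so for the second after the job is handed in, while the arm keeps its last pose, push and grip.
It also fails if it takes over 72 s, if anything falls off the work surface, if the arm or the gripper's body presses on something with over 40 N, if the wrist force passes 120 N, or if a joint passes its speed limit or range.

## Working session

There is one attempt and no reset: what is moved stays moved. The work goes in short steps, each a Python script; the robot and the scene stay as the last script left them, time stands still between calls to the robot, and variables do not carry over. Pictures are saved under pics/ and viewed, at most 10 in all, crops included, and the job is handed in when it is done.

```bash
mkdir -p pics; ls; python3 - <<'E'
from rig import arm
import cv2,numpy as np
for n in("scene","top"):
    im=arm.snapshot(n); cv2.imwrite(f"pics/{n}0.png",im[...,::-1]); c=arm.get_calibration(n)
    print(n,np.round(c["intrinsics"],1).tolist(),np.round(c["cam_to_world"],3).tolist())
print(arm.grip_depth,arm.current_t(),arm.current_tool_rot())
a=cv2.imread("pics/top0.png");cv2.imwrite("pics/top0b.png",cv2.resize(a,(800,600),interpolation=2))
a=cv2.imread("pics/scene0.png");cv2.imwrite("pics/scene0b.png",cv2.resize(a,(800,600),interpolation=2))
E
```

```text
pics
scene [[360.8, 0.0, 254.2], [0.0, 360.8, 197.8], [0.0, 0.0, 1.0]] [[0.63, 0.54, -0.558, 1.209], [0.776, -0.457, 0.435, -0.494], [-0.02, -0.707, -0.707, 0.875], [0.0, 0.0, 0.0, 1.0]]
top [[395.2, 0.0, 257.0], [0.0, 395.2, 187.6], [0.0, 0.0, 1.0]] [[-0.005, -0.989, 0.144, 0.39], [-1.0, 0.002, -0.017, -0.012], [0.017, -0.145, -0.989, 1.339], [0.0, 0.0, 0.0, 1.0]]
0.0188 0.1 [[ 9.64092398e-01  2.65566938e-01 -2.21027175e-04]
 [ 2.65567016e-01 -9.64091743e-01  1.12787662e-03]
 [ 8.64362644e-05 -1.14607480e-03 -9.99999340e-01]]
```

View pics/top0b.png

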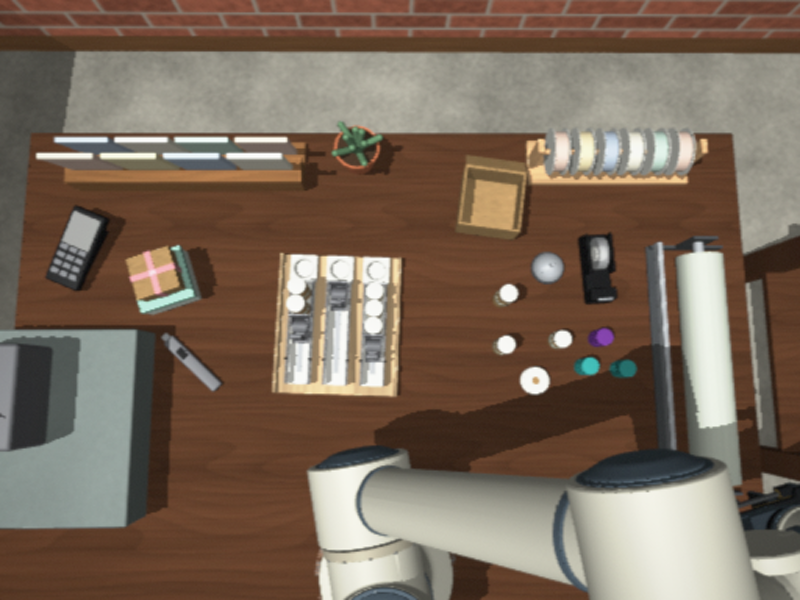

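View pics/scene0b.png

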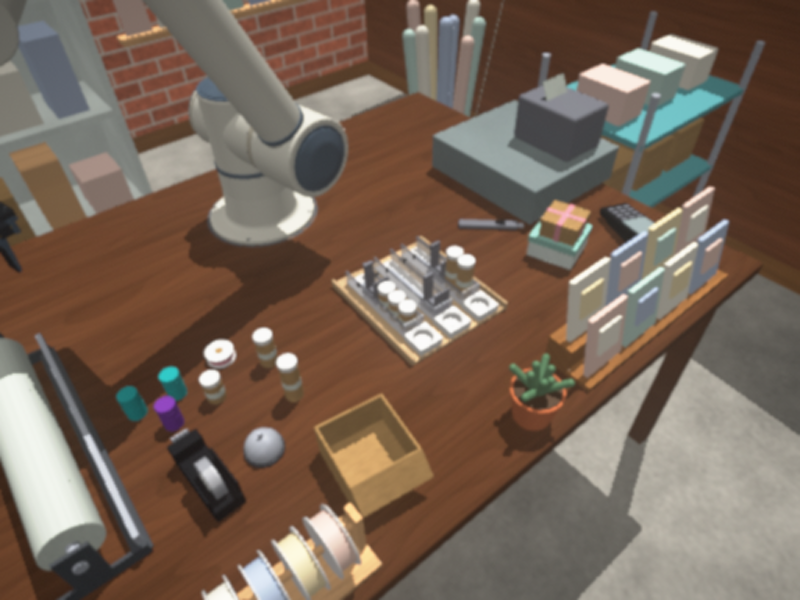

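Top view (800x600): the display has tall stock at left (x≈298), the empty lane in the centre (x≈340) and short stock at right (x≈373). Its wells are at (305,268), (341,269) and (378,270). The white-lidded candidates are at (508,293), (505,344) and (561,338), and the purple and turquoise look-alikes at (601,337), (588,366) and (623,368). In the scene view the samples stand at (288,362) tall, (263,335) middle and (211,380) short.

```bash
cat > h.py <<'E'
import numpy as np,cv2
from rig import arm
def rays(c,uv):
    uv=np.atleast_2d(uv).astype(float);K=c["intrinsics"];T=np.array(c["cam_to_world"])
    d=np.c_[uv,np.ones(len(uv))]@np.linalg.inv(K).T@T[:3,:3].T
    return T[:3,3],d/np.linalg.norm(d,axis=1)[:,None]
def plane(c,uv,z):
    o,d=rays(c,uv);return o+d*((z-o[2])/d[:,2])[:,None]
def tri(obs):
    A=np.zeros((3,3));b=np.zeros(3)
    for c,uv in obs:
        o,d=rays(c,uv);P=np.eye(3)-np.outer(d[0],d[0]);A+=P;b+=P@o
    p=np.linalg.solve(A,b)
    r=max(np.linalg.norm((np.eye(3)-np.outer(rays(c,uv)[1][0],rays(c,uv)[1][0]))@(p-rays(c,uv)[0])) for c,uv in obs)
    return p,r
def proj(c,p):
    T=np.array(c["cam_to_world"]);q=np.atleast_2d(p)-T[:3,3];q=q@T[:3,:3]@np.array(c["intrinsics"]).T
    return q[:,:2]/q[:,2:]
def snap(n,f=None):
    c=arm.get_calibration(n);im=arm.snapshot(n)[...,::-1].copy()
    if f:cv2.imwrite(f"pics/{f}.png",im)
    return c,im
def down(a):
    "tool down, closing line (y) at a deg from world x"
    t=np.radians(a);y=np.array([np.cos(t),np.sin(t),0]);z=np.array([0,0,-1.]);return np.c_[np.cross(y,z),y,z]
def white(im,lo=180,smax=40,amin=20,amax=4000):
    h=cv2.cvtColor(im,cv2.COLOR_BGR2HSV);m=((h[...,2]>lo)&(h[...,1]<smax)).astype(np.uint8)
    n,l,s,ce=cv2.connectedComponentsWithStats(m)
    return [(ce[i].round(1).tolist(),s[i,2:].tolist()) for i in range(1,n) if amin<s[i,4]<amax],m
E
python3 - <<'E'
from h import *
top=arm.get_calibration("top");sc=arm.get_calibration("scene")
S=np.array([512/800,384/600])
nm=["tall","middle","short"]
for n,a,b in zip(nm,[(508,293),(505,344),(561,338)],[(287,362),(263,334),(210,379)]):
    print(n,tri([(top,a*S),(sc,b*S)]))
for a,z in [((305,268),.026),((341,269),.026),((378,270),.026),((338,284),.094),((281,253),.02),((401,258),.02),((273,393),.02),((396,396),.02)]:
    print(a,plane(top,a*S,z).round(3))
c=arm.get_calibration("wrist");R=arm.current_tool_rot();T=np.array(c["cam_to_world"])
print("cam in tool",(R.T@(T[:3,3]-arm.current_ee_pos())).round(4),(R.T@T[:3,:3]).round(3),np.round(c["intrinsics"],1))
for p in [(.5,-.33),(.6,0.04)]:
  for a in (0,90,-90,180): print(p,a,arm.solve_ik([*p,.3],down(a)))
E
```

```text
tall (array([ 0.57111555, -0.25068545,  0.09640024]), np.float64(0.00016455486545672977))
middle (array([ 0.4681837 , -0.24461554,  0.08056946]), np.float64(2.0843021638923777e-05))
short (array([ 0.48147051, -0.36766188,  0.05553677]), np.float64(0.0008804741477722196))
(305, 268) [[0.637 0.173 0.026]]
(341, 269) [[0.634 0.095 0.026]]
(378, 270) [[0.632 0.016 0.026]]
(338, 284) [[0.591 0.096 0.094]]
(281, 253) [[0.671 0.226 0.02 ]]
(401, 258) [[ 0.66  -0.034  0.02 ]]
(273, 393) [[0.371 0.236 0.02 ]]
(396, 396) [[ 0.363 -0.022  0.02 ]]
cam in tool [ 0.0816  0.0005 -0.172 ] [[ 0.001 -0.958 -0.288]
 [ 1.     0.001 -0.001]
 [ 0.001 -0.288  0.958]] [[272.2   0.  255.6]
 [  0.  272.2 191.5]
 [  0.    0.    1. ]]
(0.5, -0.33) 0 [-3.91343519e+01  2.22218854e+01  7.36197053e+01 -2.54444375e-14
  8.41584093e+01 -3.91343519e+01]
(0.5, -0.33) 90 [-3.91343519e+01  2.22218854e+01  7.36197053e+01 -2.54444375e-14
  8.41584093e+01 -1.29134352e+02]
(0.5, -0.33) -90 [-3.91343519e+01  2.22218854e+01  7.36197053e+01 -2.54444375e-14
  8.41584093e+01  5.08656481e+01]
(0.5, -0.33) 180 [-3.91343519e+01  2.22218854e+01  7.36197053e+01 -2.54444375e-14
  8.41584093e+01  1.40865648e+02]
(0.6, 0.04) 0 [-1.87403929e+00  2.24218995e+01  7.32973469e+01 -2.54444375e-14
  8.42807536e+01 -1.87403929e+00]
(0.6, 0.04) 90 [-1.87403929e+00  2.24218995e+01  7.32973469e+01 -2.54444375e-14
  8.42807536e+01 -9.18740393e+01]
(0.6, 0.04) -90 [-1.87403929e+00  2.24218995e+01  7.32973469e+01 -2.54444375e-14
  8.42807536e+01  8.81259607e+01]
(0.6, 0.04) 180 None
```

Triangulated lid heights are 96, 81 and 56 mm, so tall is (508,293), middle (505,344) and short (561,338). The coloured tubes are ruled out. Next I'll take wrist looks at the samples and the display, from two places each.

```bash
python3 - <<'E'
from h import *
import pickle
V={}
for k,p in {"sA":(.47,-.36,.26),"sB":(.47,-.24,.26),"dA":(.55,.03,.26),"dB":(.55,.16,.26)}.items():
    arm.move_to(list(p),down(-90)); arm.sleep(.2); V[k]=snap("wrist",k)
pickle.dump(V,open("V.pkl","wb")); print(arm.current_t())
G={"tall":(.571,-.251,.1),"middle":(.468,-.245,.08),"short":(.481,-.368,.06)}
for k in("sA","sB"):
    print(k,{n:proj(V[k][0],p).round().tolist() for n,p in G.items()}, white(V[k][1],170,50,150)[0])
cv2.imwrite("pics/s2.png",np.vstack([V[k][1] for k in("sA","sB")])[:,:].copy() if 0 else cv2.resize(np.hstack([V["sA"][1],V["sB"][1]]),(800,300),interpolation=3))
cv2.imwrite("pics/dA2.png",cv2.resize(V["dA"][1],(800,600),interpolation=2))
E
```

```text
4.7833
sA {'tall': [[160.0, 91.0]], 'middle': [[168.0, 175.0]], 'short': [[261.0, 162.0]]} [([337.8, 17.8], [28, 41, 918]), ([445.7, 8.9], [13, 20, 172]), ([250.9, 42.7], [44, 51, 1753]), ([160.8, 92.6], [33, 34, 870]), ([262.0, 164.0], [25, 25, 482]), ([169.9, 176.0], [27, 27, 564]), ([410.3, 213.6], [15, 67, 394]), ([24.9, 202.8], [19, 37, 408]), ([7.1, 204.0], [19, 36, 340]), ([229.7, 210.5], [34, 36, 894])]
sB {'tall': [[264.0, 92.0]], 'middle': [[259.0, 175.0]], 'short': [[347.0, 163.0]]} [([439.8, 16.9], [42, 42, 1176]), ([339.5, 42.9], [48, 53, 1922]), ([11.9, 47.3], [28, 51, 1170]), ([265.1, 93.1], [33, 35, 874]), ([31.0, 174.5], [60, 115, 2164]), ([498.3, 190.1], [29, 112, 831]), ([348.4, 164.3], [25, 25, 487]), ([72.2, 171.7], [21, 21, 228]), ([260.7, 176.5], [26, 26, 529]), ([100.5, 202.2], [14, 36, 312]), ([84.4, 204.0], [25, 38, 554]), ([5.1, 204.6], [14, 32, 249]), ([302.7, 210.4], [35, 36, 920])]
```

View pics/s2.png

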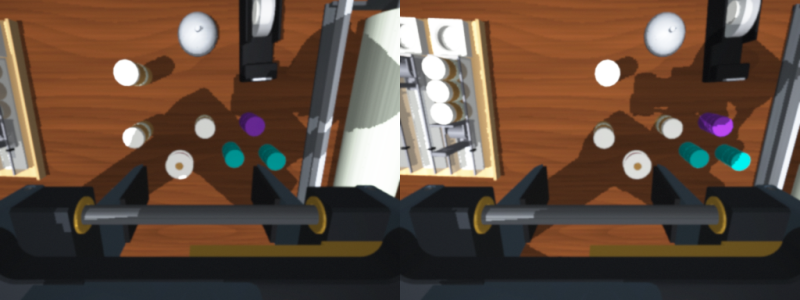

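View pics/dA2.png

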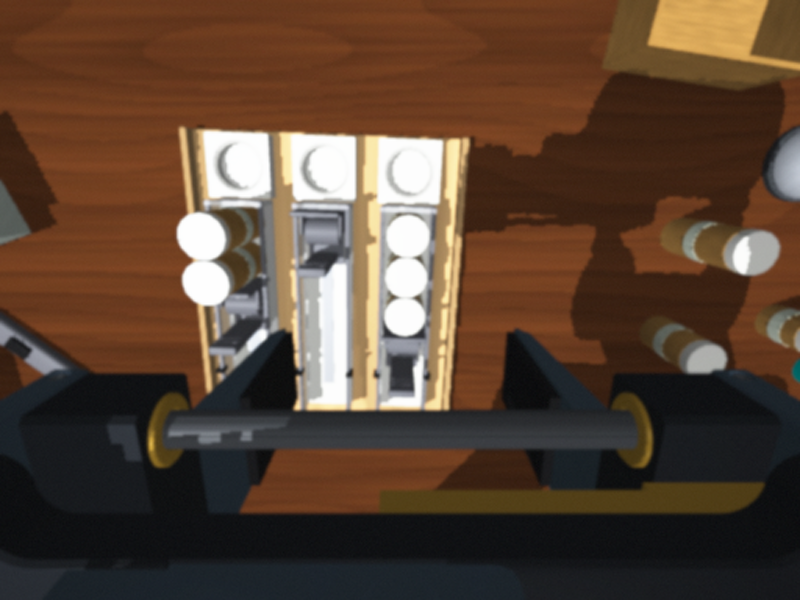

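The samples are clear in both wrist views, and the white lids pair up at sA (161,93), (170,176), (262,164). Display view dA (800x600): wells at (240,165), (326,168), (410,171), the middle tab at ≈(318,263), and the middle lane's ticks at (298,372) and (350,374). Now I'll measure these and enlarge the crop.

```bash
python3 - <<'E'
from h import *
import pickle
V=pickle.load(open("V.pkl","rb"));cA,cB=V["sA"][0],V["sB"][0]
for n,a,b in(("tall",(160.8,92.6),(265.1,93.1)),("middle",(169.9,176.0),(260.7,176.5)),("short",(262,164),(348.4,164.3))):
    print(n,[np.round(x,4) for x in tri([(cA,a),(cB,b)])])
out=[]
for k,x0 in(("dA",110),("dB",190)):
    c,im=V[k];g=im.min(2)
    st=np.clip((g.astype(float)-150)*255/105,0,255).astype(np.uint8)
    # wells: project guess, print
    print(k,proj(c,[(.637,.173,.026),(.634,.095,.026),(.632,.016,.026),(.591,.096,.094),(.477,.1,.044)]).round(1).tolist())
    cr=im[75:255,x0:x0+190].copy(); w=cr[:60]; w[:]=np.clip((w.astype(float)-120)*255/135,0,255)
    out.append(cv2.resize(cr,None,fx=3,fy=3,interpolation=2)[:540,:400*2//2+0 or None])
o=np.hstack([x[:, :570] for x in out]);print(o.shape)
cv2.imwrite("pics/dcrop.png",cv2.resize(o,(800,int(540*800/o.shape[1])),interpolation=3))
cv2.imwrite("pics/dAcrop.png",out[0]);
E
```

```text
tall [array([ 0.5697, -0.2521,  0.1   ]), np.float64(0.0)]
middle [array([ 0.4671, -0.2479,  0.0824]), np.float64(0.0)]
short [array([ 0.4788, -0.3697,  0.0597]), np.float64(0.0001)]
dA [[154.1, 105.6], [209.0, 107.8], [264.4, 109.2], [200.9, 144.0], [209.0, 215.1]]
dB [[245.5, 105.7], [300.3, 107.8], [355.6, 109.3], [306.5, 144.1], [294.0, 215.2]]
(540, 800, 3)
```

View pics/dcrop.png

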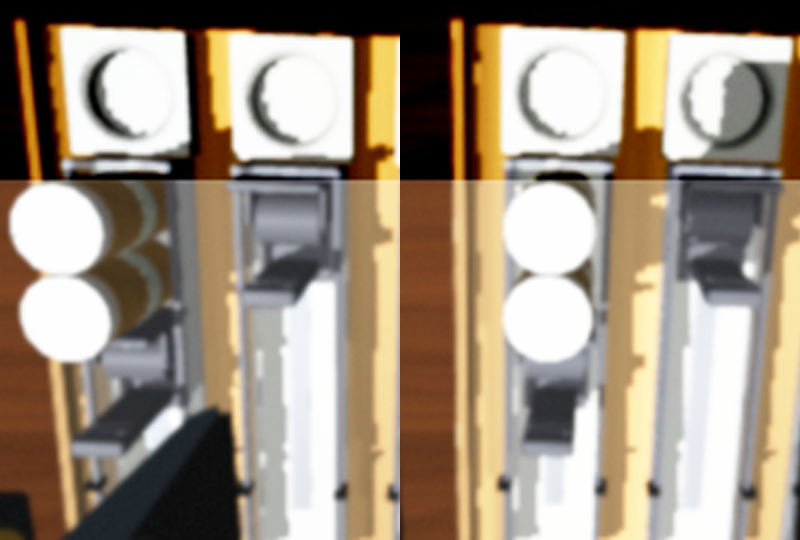

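```bash
python3 - <<'E'
from h import *
import pickle
V=pickle.load(open("V.pkl","rb"))
W={}
g={"dA":{"tall":(153,106.3),"mid":(207.7,107.7),"short":(263,109)},"dB":{"tall":(243.7,106),"mid":(299,107.3),"short":(355,109)}}
T={"dA":[(192,237.7),(223.7,238.3)],"dB":[(274.3,237.7),(306,238.3)]};tk={}
for k in g:
    im=V[k][1].min(2)
    for n,(u,v) in g[k].items():
        x,y=int(u)-22,int(v)-22;cr=cv2.resize(im[y:y+44,x:x+44],None,fx=6,fy=6,interpolation=2)
        cr=np.clip((cr.astype(float)-100)*1.6,0,255).astype(np.uint8)
        h=cv2.HoughCircles(cr,cv2.HOUGH_GRADIENT,1,2,param1=80,param2=8,minRadius=82,maxRadius=104)
        W[k,n]=(h[0,0,:2]+.5)/6-.5+(x,y) if h is not None else None
        print(k,n,(u,v),None if h is None else [((q[:2]/6+(x,y)).round(1).tolist(),round(q[2]/6,1)) for q in h[0,:3]])
    for i,(u,v) in enumerate(T[k]):
        x,y=int(u)-4,int(v)-4;p=im[y:y+9,x:x+9].astype(float);w=np.clip(70-p,0,None)
        Y,X=np.mgrid[:9,:9];tk[k,i]=np.array([x+(w*X).sum()/w.sum(),y+(w*Y).sum()/w.sum()])
cA,cB=V["dA"][0],V["dB"][0]
for n in("tall","mid","short"):
    print(n,tri([(cA,W["dA",n]),(cB,W["dB",n])])[0].round(4),[plane(c,W[k,n],.026)[0].round(4) for k,c in(("dA",cA),("dB",cB))],"eye",[plane(c,g[k][n],.026)[0].round(4) for k,c in(("dA",cA),("dB",cB))])
for i in(0,1):
    print("tick",tk["dA",i].round(1),tri([(cA,tk["dA",i]),(cB,tk["dB",i])])[0].round(4),[plane(c,tk[k,i],.044)[0].round(4) for k,c in(("dA",cA),("dB",cB))])
a,b=(200.3,173.3),(300,173.3)
print("tab",tri([(cA,a),(cB,b)])[0].round(4),plane(cA,a,.094).round(4),plane(cB,b,.094).round(4))
E
```

```text
dA tall (153, 106.3) [([155.9, 104.2], np.float32(16.7)), ([155.4, 104.8], np.float32(16.1)), ([155.6, 105.4], np.float32(16.0))]
dA mid (207.7, 107.7) [([210.2, 109.2], np.float32(17.2)), ([206.4, 108.4], np.float32(14.1)), ([209.2, 110.1], np.float32(17.2))]
dA short (263, 109) [([265.1, 109.4], np.float32(14.1)), ([262.4, 110.2], np.float32(15.1)), ([266.9, 109.4], np.float32(15.8))]
dB tall (243.7, 106) [([244.8, 106.6], np.float32(15.4)), ([245.1, 106.6], np.float32(15.7)), ([244.2, 106.2], np.float32(15.0))]
dB mid (299, 107.3) [([296.6, 107.9], np.float32(13.9)), ([293.9, 107.1], np.float32(16.7)), ([295.9, 107.9], np.float32(14.7))]
dB short (355, 109) [([348.8, 109.1], np.float32(14.8)), ([348.8, 108.8], np.float32(14.8)), ([357.1, 105.8], np.float32(16.5))]
tall [0.6381 0.1752 0.0135] [array([0.6394, 0.1708, 0.026 ]), array([0.6363, 0.1747, 0.026 ])] eye [array([0.6361, 0.1747, 0.026 ]), array([0.6366, 0.1756, 0.026 ])]
mid [0.6336 0.0976 0.0031] [array([0.6326, 0.0939, 0.026 ]), array([0.6345, 0.1009, 0.026 ])] eye [array([0.6341, 0.0969, 0.026 ]), array([0.6347, 0.0969, 0.026 ])]
short [ 0.6326  0.0145 -0.0107] [array([0.6323, 0.0156, 0.026 ]), array([0.6328, 0.0264, 0.026 ])] eye [array([0.6323, 0.018 , 0.026 ]), array([0.6324, 0.0169, 0.026 ])]
tick [188.9 237.7] [0.4435 0.131  0.0528] [array([0.4391, 0.1334, 0.044 ]), array([0.4391, 0.1304, 0.044 ])]
tick [224.1 238.6] [0.4364 0.0785 0.0427] [array([0.4375, 0.0783, 0.044 ]), array([0.4366, 0.0787, 0.044 ])]
tab [0.552  0.1008 0.0851] [[0.554  0.0989 0.094 ]] [[0.5541 0.1022 0.094 ]]
```

Hough was unreliable on the partly shaded holes, but the bevel rims I read from the crop agree across both views within 1 mm:

| Target | x (m) | y (m) |
|---|---|---|
| Tall well | 0.6363 | 0.1751 |
| Middle well | 0.6344 | 0.0969 |
| Short well | 0.6323 | 0.0174 |
| Middle tab | 0.554 | 0.1005 |
| Ticks, midpoint | 0.438 | 0.104 |

The lane yaw is about −1.5°. I'll place the short sample first.

```bash
cat >> h.py <<'E'
Rg=down(-91.45)
well={"tall":(.6363,.1751),"middle":(.6344,.0969),"short":(.6323,.0174)}
tube={"tall":(.5697,-.2521,.100),"middle":(.4671,-.2479,.080),"short":(.4788,-.3697,.060)}
def pick(n):
    x,y,h=tube[n];z=h-.037
    arm.grip(.068);arm.move_to([x,y,z+h+.03],Rg);arm.move_l([x,y,z],feed=.15);arm.grip(.02)
    print(n,"width",round(arm.current_width(),4),"F",round(arm.current_grasp_force(),1))
    arm.move_l([x,y,.21],feed=.25)
def place(n):
    x,y=well[n];z=tube[n][2]-.037
    arm.move_to([x,y,z+.15],Rg);arm.move_l([x,y,z+.030],feed=.2);arm.sleep(.1);f0=arm.current_force()
    for dz in(.025,.021,.017,.0125):
        arm.move_l([x,y,z+dz],feed=.05);f=arm.current_force()-f0;print(dz,f.round(1))
        if abs(f[2])>12: arm.move_l([x,y,z+.030]);return False
    snap("wrist","pl_"+n);arm.grip(.052);arm.move_l([x,y,.21],feed=.2);return True
E
python3 - <<'E'
from h import *
pick("short");print(arm.current_width());ok=place("short");print(ok,arm.current_t())
if ok:arm.move_to([.5,.0174,.26],Rg);arm.sleep(.1)
c,im=snap("wrist","w1");cv2.imwrite("pics/w1b.png",cv2.resize(im,(800,600)))
E
```

```text
short width 0.0356 F 30.0
0.035947280924793996
0.025 [1.4 0.4 6.1]
0.021 [-3.1  4.3 22. ]
False 12.725
```

View pics/w1b.png

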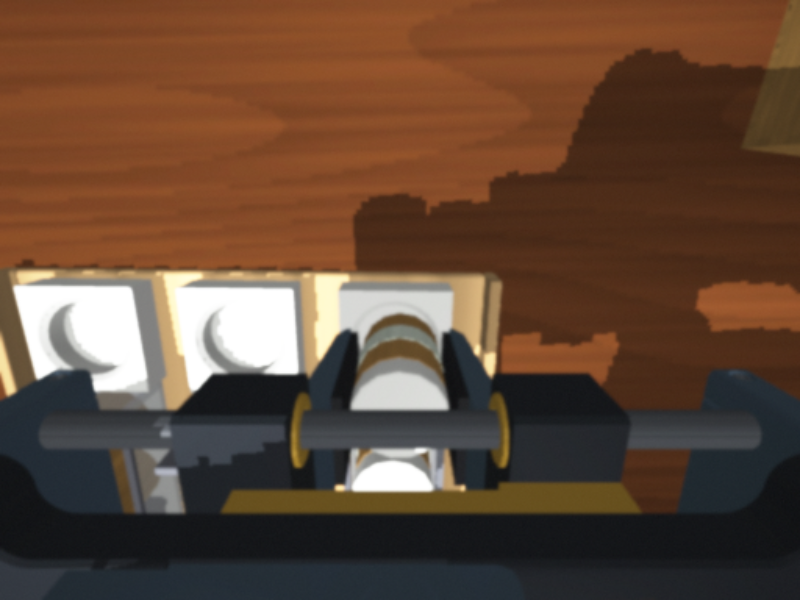

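The foot touched down on the bevel at about 25 mm with a side push towards −x/+y, so it was slightly off and backed away. This close view shows all three rims: tall ≈(93,335), middle ≈(245,335), and the short one behind the tube ≈(397,340). I'll refine from an enlarged crop.

```bash
python3 - <<'E'
from h import *
import pickle
im=cv2.imread("pics/w1.png");c=arm.get_calibration("wrist");pickle.dump(c,open("cw1.pkl","wb"))
print(arm.current_ee_pos(),{k:proj(c,[*p,.026]).round(1).tolist() for k,p in well.items()})
g=im.min(2)[165:265,0:320].astype(np.uint8)
g=cv2.createCLAHE(8,(6,3)).apply(g)
big=cv2.cvtColor(cv2.resize(g,(800,250),interpolation=2),cv2.COLOR_GRAY2BGR);ov=big.copy()
for k,p in well.items():
    t=np.linspace(0,6.283,60)
    for r in(.023,.020):
        q=proj(c,np.c_[p[0]+r*np.cos(t),p[1]+r*np.sin(t),t*0+(.026 if r>.02 else .023)])
        cv2.polylines(ov,[np.int32((q-(0,165)+.5)*2.5)],True,(0,0,255),1)
cv2.imwrite("pics/w1c.png",np.vstack([big,ov]))
E
```

```text
[0.63241917 0.01737002 0.05315001] {'tall': [[54.8, 217.8]], 'middle': [[154.0, 217.8]], 'short': [[255.0, 218.0]]}
```

View pics/w1c.png

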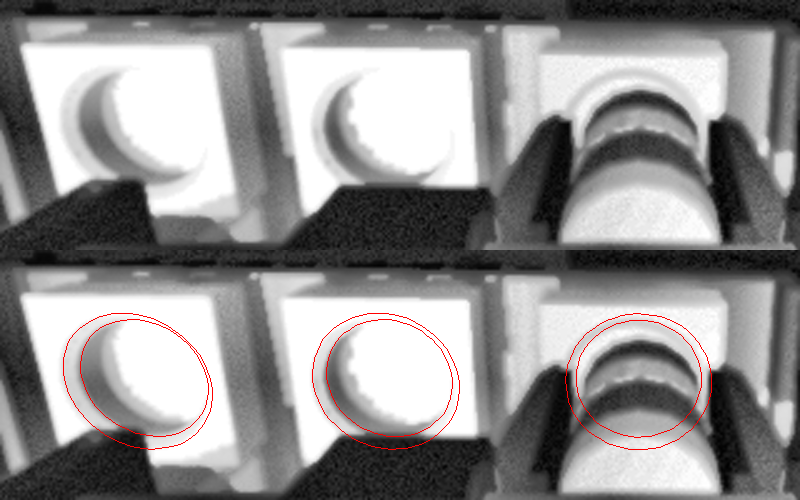

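```bash
python3 - <<'E'
from h import *
import pickle
c=pickle.load(open("cw1.pkl","rb"));f=lambda u,v:((u+.5)/2.5-.5,(v+.5)/2.5-.5+165)
print("foot far edge",plane(c,f(641,90),.030).round(4),"bevel far edge",plane(c,f(640,68),.026).round(4))
print("bevel L/R",plane(c,[f(570,112),f(710,112)],.026).round(4).tolist())
print("foot L/R",plane(c,[f(585,122),f(698,122)],.030).round(4).tolist())
print("mid bevel left, top",plane(c,[f(312,118),f(375,66)],.026).round(4).tolist())
print("tall bevel left, top",plane(c,[f(63,100),f(118,66)],.026).round(4).tolist())
print(arm.current_force().round(1), arm.current_grasp_force())
E
```

```text
foot far edge [[0.648  0.0162 0.03  ]] bevel far edge [[0.6538 0.0164 0.026 ]]
bevel L/R [[0.64, 0.0385, 0.026], [0.6389, -0.0051, 0.026]]
foot L/R [[0.6381, 0.0336, 0.03], [0.6373, -0.001, 0.03]]
mid bevel left, top [[0.6399, 0.1193, 0.026], [0.6564, 0.0973, 0.026]]
tall bevel left, top [[0.6477, 0.1957, 0.026], [0.6583, 0.1759, 0.026]]
[-0.1 -0.3 -1.1] 29.974259957671165
```

Visually the foot is about 1 mm off, with little fit margin, so I'll make a force-guided descent. It uses small steps and shifts along the sideways push when blocked.

```bash
cat >> h.py <<'E'
def seat(n,x,y,tries=7,end=.0125):
    z=tube[n][2]-.037;fz=.0285
    arm.move_l([x,y,z+fz],feed=.1);arm.sleep(.15);f0=arm.current_force()
    while fz>end:
        nz=max(fz-.0015,end);arm.move_l([x,y,z+nz],feed=.03);arm.sleep(.06);f=arm.current_force()-f0
        print(round(nz,4),(round(x,4),round(y,4)),f.round(1))
        if f[2]>9 and nz>.0136:
            tries-=1
            if tries<0: arm.move_l([x,y,z+.0285],feed=.1);return None
            l=np.hypot(*f[:2]);d=f[:2]/max(l,1e-6)*.001
            fz=nz+.0015;arm.move_l([x,y,z+fz],feed=.05);x+=d[0];y+=d[1];arm.move_l([x,y,z+fz],feed=.05)
        else: fz=nz
    return x,y
E
python3 - <<'E'
from h import *
r=seat("short",.6323,.0178);print(r,arm.current_t());snap("wrist","seat1")
E
```

```text
0.027 (0.6323, 0.0178) [-1.3 -0.9 -0.9]
0.0255 (0.6323, 0.0178) [-0.2 -0.2 -1.3]
0.024 (0.6323, 0.0178) [-1.3 -0.5 -1.1]
0.0225 (0.6323, 0.0178) [-0.3  2.7 -3.8]
0.021 (0.6323, 0.0178) [-0.4  4.9 -2.4]
0.0195 (0.6323, 0.0178) [-0.8  6.7 -2.7]
0.018 (0.6323, 0.0178) [-1.5  5.6 -2.9]
0.0165 (0.6323, 0.0178) [-1.6  5.3 -0.9]
0.015 (0.6323, 0.0178) [-1.7  5.9 -1. ]
0.0135 (0.6323, 0.0178) [-2.2  6.  -1.2]
0.0125 (0.6323, 0.0178) [-1.7  5.   0.6]
(0.6323, 0.0178) 16.5667
```

It went in freely, with a slight +y push. I'll release it, then do the middle tube the same way.

```bash
python3 - <<'E'
from h import *
arm.grip(.052);arm.move_l([.6323,.0178,.2],feed=.2)
well["middle"]=(.6342,.0973)
pick("middle");x,y=well["middle"];z=.043
arm.move_to([x,y,z+.13],Rg);arm.move_l([x,y,z+.03],feed=.2)
r=seat("middle",x,y);print(r,arm.current_t())
if r: arm.grip(.052);arm.move_l([*r,.24],feed=.25)
print(arm.current_t())
E
```

```text
middle width 0.0355 F 30.0
0.027 (0.6342, 0.0973) [-0.4 -0.6 -0.6]
0.0255 (0.6342, 0.0973) [-0.3  0.8  0.2]
0.024 (0.6342, 0.0973) [ 0.3 -0.7 -0.8]
0.0225 (0.6342, 0.0973) [ 0.5 -0.6 -0.4]
0.021 (0.6342, 0.0973) [ 0.1  0.6 -0.2]
0.0195 (0.6342, 0.0973) [-0.8 -0.2  0.5]
0.018 (0.6342, 0.0973) [-0.1  0.5  0.2]
0.0165 (0.6342, 0.0973) [-0.7  0.3 -0.2]
0.015 (0.6342, 0.0973) [ 0.2 -0.2  0.5]
0.0135 (0.6342, 0.0973) [0.1 0.6 0.2]
0.0125 (0.6342, 0.0973) [-0.4 -0.8  0.3]
(0.6342, 0.0973) 27.9
29.2583
```

```bash
python3 - <<'E'
from h import *
well["tall"]=(.6362,.1754)
pick("tall");x,y=well["tall"];z=.063
arm.move_to([x,y,z+.13],Rg);arm.move_l([x,y,z+.03],feed=.2)
r=seat("tall",x,y);print(r,arm.current_t())
if r:
    arm.grip(.052);arm.move_l([*r,.24],feed=.25)
    for k,yy in(("fA",.05),("fB",.16)):
        arm.move_to([.53,yy,.26],Rg);arm.sleep(.15);c,im=snap("wrist",k);print(white(im,185,40,200,1500)[0])
        import pickle;pickle.dump(c,open(k+".pkl","wb"))
    a=[cv2.imread(f"pics/{k}.png")[60:260,60:460] for k in("fA","fB")]
    cv2.imwrite("pics/f2.png",cv2.resize(np.vstack(a),(600,600),interpolation=2))
print(arm.current_t())
E
```

```text
tall width 0.0358 F 30.0
0.027 (0.6362, 0.1754) [-0.9 -1.3  1.3]
0.0255 (0.6362, 0.1754) [-0.8 -0.6  1.2]
0.024 (0.6362, 0.1754) [ 0.1 -1.3  1. ]
0.0225 (0.6362, 0.1754) [-1.4 -1.1  1.5]
0.021 (0.6362, 0.1754) [-0.8 -0.2  1.3]
0.0195 (0.6362, 0.1754) [-0.7 -0.5  1.5]
0.018 (0.6362, 0.1754) [-0.5 -1.6  0.2]
0.0165 (0.6362, 0.1754) [-0.5 -1.2  1.2]
0.015 (0.6362, 0.1754) [-0.5 -0.1  0.7]
0.0135 (0.6362, 0.1754) [ 0.4 -1.5  0.4]
0.0125 (0.6362, 0.1754) [-0.1 -0.6  0.5]
(0.6362, 0.1754) 39.45
[([178.4, 222.8], [17, 49, 612]), ([273.5, 239.2], [29, 35, 378])]
[([351.0, 79.5], [40, 28, 630]), ([355.0, 177.0], [29, 44, 920]), ([247.1, 225.9], [29, 55, 882]), ([334.8, 234.5], [16, 27, 241])]
42.3417
```

View pics/f2.png

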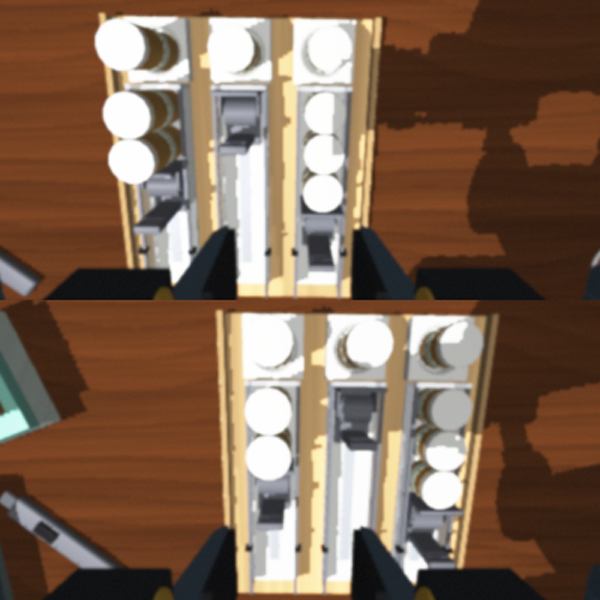

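All three lids stand over their wells and the stock is unmoved. The middle tab top is at ≈(236,146) in the upper picture and (362,442) in the lower. I'll triangulate the lids as a seating check, then grasp the tab.

```bash
python3 - <<'E'
from h import *
import pickle
A,B=pickle.load(open("fA.pkl","rb")),pickle.load(open("fB.pkl","rb"))
f=lambda u,v:(u/1.5+60,(v%300)/1.5+60)
for n,a,b in(("tall",(124,45),(270,341)),("mid",(232,48),(366,342)),("short",(327,48),(460,343)),("tab",(236,146),(362,442))):
    p,r=tri([(A,f(*a)),(B,f(*b))]);print(n,p.round(4))
for q,c in((f(236,146),A),(f(362,442),B)):print("tab@94",plane(c,q,.094).round(4))
Rt=down(-1.45);arm.grip(.04);T=[.553,.1000]
arm.move_to([*T,.16],Rt);arm.move_l([*T,.059],feed=.12);arm.sleep(.15);f0=arm.current_force()
print("touch",f0.round(1));arm.grip(.0);arm.sleep(.15)
print(arm.current_width(),arm.current_grasp_force(),(arm.current_force()-f0).round(1),arm.current_ee_pos(),arm.current_t())
E
```

```text
tall [0.6358 0.1739 0.1078]
mid [0.6343 0.0977 0.0792]
short [0.6323 0.0204 0.0759]
tab [0.554  0.0994 0.081 ]
tab@94 [[0.5559 0.0975 0.094 ]]
tab@94 [[0.5564 0.1015 0.094 ]]
touch [ 0.7 -0.2 -0.5]
0.00798455727939033 29.999524354934692 [ 3.3 -0.2 -1. ] [0.55333724 0.09999832 0.0590511 ] 46.1833
```

Gripped: the width is 8 mm and the spring pull is already felt. I'll find the foremost rest by nudging forward, then draw back 114 mm from there and check against the ticks.

```bash
python3 - <<'E'
from h import *
u=np.array([np.cos(np.radians(1.45)),-np.sin(np.radians(1.45)),0])
p0=np.array([.5533,.1000,.059]);ref=0.7
s=0;rest=None
for i in range(10):
    arm.move_l((p0+u*s).tolist(),feed=.05);arm.sleep(.08);fx=arm.current_force()[0]-ref;print(round(s*1e3,1),round(fx,1))
    if fx<-1.5: rest=s-.00025;break
    s+=.0006
print("rest",rest)
if rest is not None:
    q=p0+u*(rest-.114);arm.move_l(q.tolist(),feed=.08);arm.sleep(.2)
    print(q,arm.current_ee_pos(),arm.current_force().round(1),arm.current_width(),arm.current_grasp_force())
for k in("wrist","top","scene"):snap(k,"e_"+k)
c=arm.get_calibration("wrist");import pickle;pickle.dump(c,open("e.pkl","wb"))
print(proj(c,[[.438,.126,.044],[.437,.0785,.044],[.44,.103,.094]]).round(1).tolist(),arm.current_t())
cv2.imwrite("pics/e_w2.png",cv2.resize(cv2.imread("pics/e_wrist.png"),(800,600),interpolation=2))
E
```

```text
0.0 1.7
0.6 -3.0
rest 0.00034999999999999994
[0.43968639 0.10287586 0.059     ] [0.44147585 0.10384961 0.05908251] [ 6.9 12.6 -8.9] 0.007762962046896334 29.998236894607544
[[250.0, 195.6], [250.6, 254.5], [253.2, 260.5]] 48.775
```

View pics/e_w2.png

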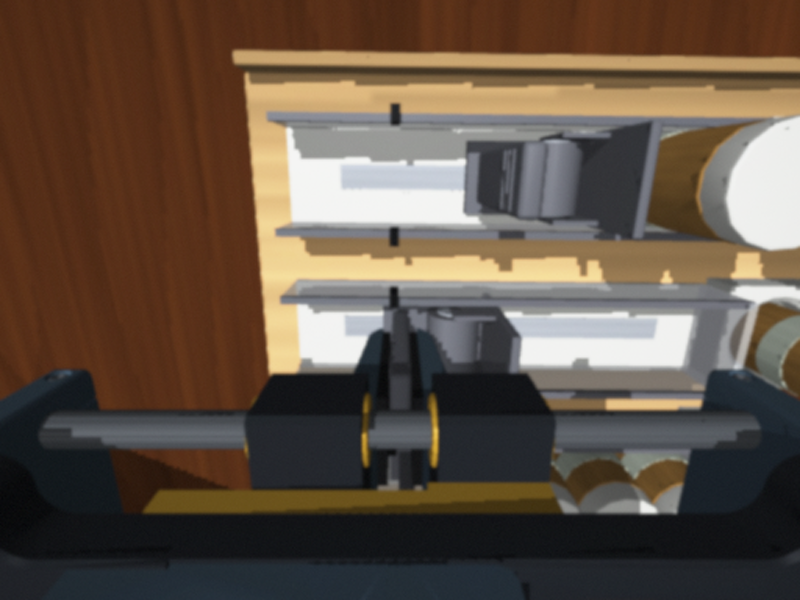

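The tab is held just at the tick line: left wall tick at (394,296), tab at ≈(398,320). There's a side load of +y 12 N and the arm stands 1.8 mm short, so I'll ease the side load and finish the stroke.

```bash
python3 - <<'E'
from h import *
import pickle
c=pickle.load(open("e.pkl","rb"));s=512/800
print("ticks",plane(c,[((394.5+.5)*s-.5,(296+.5)*s-.5),((394.5+.5)*s-.5,(236+.5)*s-.5),((395+.5)*s-.5,(113+.5)*s-.5)],.044).round(4).tolist())
r=lambda t:print(t,arm.current_ee_pos().round(5),arm.current_force().round(1),round(arm.current_width(),5),round(arm.current_t(),2))
r("now")
x,y=.43969,.1029
for i in range(4):
    fy=arm.current_force()[1]
    if abs(fy)<2.5:break
    y+=np.clip(fy/12*.001,-.001,.001);arm.move_l([x,y,.059],feed=.05);arm.sleep(.15);r(("y",round(y,4)))
for i in range(3):
    e=arm.current_ee_pos()[0]-.4397
    if abs(e)<.0004:break
    x-=e;arm.move_l([x,y,.059],feed=.05);arm.sleep(.15);r(("x",round(x,4)))
snap("wrist","e3");pickle.dump(arm.get_calibration("wrist"),open("e3.pkl","wb"))
im=cv2.imread("pics/e3.png")[50:310,130:390];im=cv2.resize(im,(600,600),interpolation=2)
cv2.imwrite("pics/e3b.png",im)
E
```

```text
ticks [[0.4398, 0.1307, 0.044], [0.4406, 0.1582, 0.044], [0.4422, 0.2081, 0.044]]
now [0.44146 0.10383 0.05909] [ 8.3 11.9 -8.7] 0.00809 48.77
('y', np.float64(0.1039)) [0.44136 0.10412 0.05906] [ 7.9  2.  -7.1] 0.00761 49.17
('x', np.float64(0.438)) [0.43966 0.10416 0.05907] [ 7.9  2.7 -7.7] 0.00823 49.58
```

View pics/e3b.png

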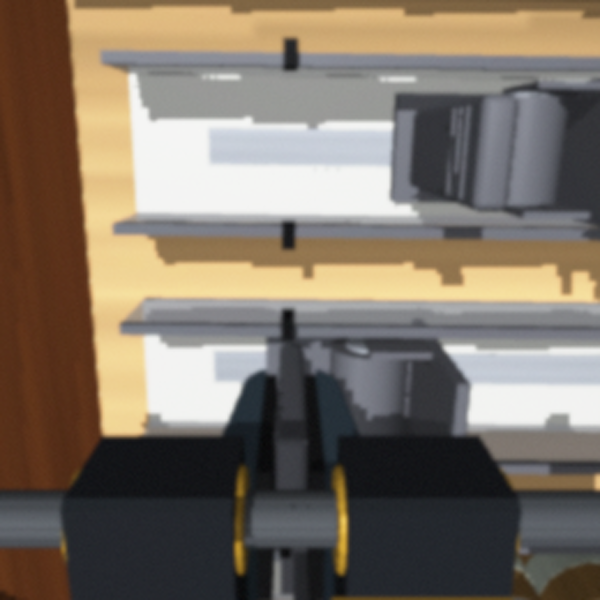

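The tab is centred on the tick line (tick (288,320), tab ≈(289,370)), and the arm is at the load-line position with only the 8 N spring load. Before handing in, I'll check the three lids numerically in the scene view, since my picture allowance is used up.

```bash
python3 - <<'E'
from h import *
out={}
for n in("scene","top"):
    c,im=snap(n,"z_"+n)
    for k,p,h in(("tall",(.6362,.1754),.112),("middle",(.6342,.0973),.092),("short",(.6323,.0182),.072)):
        e=proj(c,[*p,h])[0];b=white(im,150,45,25,400)[0]
        d=sorted(b,key=lambda q:np.hypot(*(np.array(q[0])-e)))[:2]
        print(n,k,"expected",e.round(1),"1cm higher",proj(c,[*p,h+.01])[0].round(1),d)
print(arm.current_ee_pos().round(4),arm.current_t())
E
```

```text
scene tall expected [308.6 174.2] 1cm higher [308.8 171.8] [([308.5, 174.6], [12, 9, 86]), ([294.3, 163.6], [19, 14, 158])]
scene middle expected [289.9 189.3] 1cm higher [290. 187.] [([299.2, 192.2], [36, 18, 251]), ([308.5, 174.6], [12, 9, 86])]
scene short expected [270.3 205.1] 1cm higher [270.3 202.9] [([270.6, 216.7], [25, 15, 157]), ([299.2, 192.2], [36, 18, 251])]
top tall expected [190.7 166.7] 1cm higher [190.2 166. ] [([169.2, 222.3], [10, 32, 268]), ([238.5, 207.1], [13, 11, 95])]
top middle expected [216.  168.5] 1cm higher [215.7 167.9] [([238.5, 207.1], [13, 11, 95]), ([169.2, 222.3], [10, 32, 268])]
top short expected [240.9 170.2] 1cm higher [240.8 169.6] [([238.5, 207.1], [13, 11, 95]), ([239.8, 240.9], [13, 15, 113])]
[0.4396 0.1042 0.059 ] 49.725
```

```bash
python3 - <<'E'
from h import *
c=arm.get_calibration("scene");im=cv2.imread("pics/z_scene.png")
t=np.linspace(0,6.28,90)
for k,p,h in(("tall",(.6362,.1754),.112),("middle",(.6342,.0973),.092),("short",(.6323,.0182),.072)):
    q=proj(c,np.c_[p[0]+.018*np.cos(t),p[1]+.018*np.sin(t),t*0+h]);u=int(round(q[:,0].mean()))
    r0=int(q[:,1].min())-5
    print(k,"lid rows",q[:,1].min().round(1),q[:,1].max().round(1),"foot row",proj(c,[p[0],p[1],.026])[0].round(1),"from",r0,im[r0:r0+28,u].min(1).tolist())
E
```

```text
tall lid rows 170.5 177.9 foot row [306.3 193.5] from 165 [60, 60, 59, 61, 76, 147, 231, 249, 251, 251, 251, 251, 242, 201, 145, 112, 83, 68, 65, 64, 65, 64, 65, 82, 110, 124, 120, 98]
middle lid rows 185.4 193.3 foot row [288.8 203.9] from 180 [72, 73, 77, 87, 115, 182, 240, 250, 252, 252, 252, 252, 249, 220, 154, 118, 89, 70, 67, 67, 70, 87, 110, 120, 114, 92, 71, 70]
short lid rows 201.0 209.4 foot row [270.1 215.2] from 195 [183, 183, 178, 162, 141, 156, 224, 248, 251, 252, 252, 252, 252, 249, 225, 163, 123, 93, 71, 70, 91, 114, 122, 113, 107, 141, 164, 174]
```

All three lids match the fully seated height to within half a pixel, so I'm handing it in.

```bash
python3 -c "
from rig import arm
print(arm.current_force().round(1),arm.current_width());print(arm.sign_off())"
```

```text
[ 7.5  2.5 -7. ] 0.007863476915056835
the job is handed in; nothing more can be done
None
```

The job is handed in at about 50 s: all three sample tubes stand fully down in their own wells, and the arm is still holding the sold-out lane's pusher at the load line, within about 1 mm of the ticks.

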